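Tip the tube block out of the heater and weigh it

ROBOT

A 6-joint arm with a two-finger parallel gripper is mounted at the origin on the work surface. World frame = base frame: x ahead of the robot, y to its left, z up, the work surface at z = 0. Lengths are in m, angles in rad, forces in N, time in s.
With the tool pointing down it reaches from about 0.3 to 0.85 m from the base axis. Payload 4.2 kg.
Tool frame: the origin (TCP) lies on the centre line of the jaws, within the pads' length; the fingertips stand 22 mm ahead of it and the grasp point (between the pads) lies 3 mm ahead of it; z points along the fingers, y is the line along which they close (so a half turn about z gives the same grasp; the last joint's range is limited). The gripper opens to 91 mm and grips with 3 to 60 N. Pads are 32 mm wide; open, the fingers measure 118 mm over their backs; the gripper's body (76 mm by 178 mm) begins 60 mm behind the grasp point.
Start: joints at [-1.308, 0.32, 1.565, -0, 1.257, -0.02], TCP at [0.16, -0.552, 0.236] pointing down, gripper open.
Joint ranges: [-3.11, 3.11], [-0.84, 2.01], [0.21, 2.61], [-1.34, 4.49], [0.05, 2.63], [-2.56, 2.56]. Speed limits (rad/s): [2.57, 2.57, 3.14, 3.14, 3.14, 3.14].

INTERFACE

Orientations are given as a rotation vector (axis times angle).
In Python, from rig import sense, camera, sign_off gives the robot as it stands.
- The arm moves only by the tool step_arm, never from a script. Its argument "series" is a list that holds one entry, the list of rows, each a list of 5 numbers: the shift along the tool's x, y, z each as a share of 0.15 m, from -1 to 1, then the turn about the tool's z as a share of 30 degrees, from -1 to 1, then the gripper's target within -1 to 1 (fully open at 1, half-way at 0, shut at -1). In form: [[[x, y, z, roll, fingers], ...]]. A call has 1 to 20 rows; each row is the pose to reach, as a shift and turn from the pose commanded when the call began, along the tool's axes at that moment; what a row does not reach only later rows make up. A row lasts 1/10 s, in which the tool goes at most 50 mm and 8.59 degrees, less where a joint would pass 70% of its speed; a pose out of reach is approached as far as the arm can. A call with a number of a shift or a turn outside -1 to 1 is refused whole. A call with a gripper value outside its range is refused whole. The fingers move at their own pace and stop on an object; "grip_force" is the grip in N (left out, the last holds). Time passes only in rows, so rows that repeat a pose let the fingers close. It gives the time, the measured TCP pose, the force, the opening and the grip force at its end, in the units of the state.
- sense(): the state, without advancing time (a new reading comes with each control period).
- camera(name): name is "side" or "top" or "wrist"; returns a dict with "color" (480x640x3 uint8, red, green, blue), "K" (3x3 intrinsics, pixels), "extrinsics" (4x4, takes a point from world to camera coordinates). Camera axes: x right, y up, looking along -z (the intrinsics and any distortion apply to the point x, -y, -z); pixel columns grow to the right and rows downward; lengths in m; the calibration is good to about 2 mm. A picture is of the moment at which its call begins. There is no depth.
- sign_off(): hands the job in; it is judged then, once.
The state is a dict: "time_s": time; "qpos": joint angles; "joint_velocities": joint speeds; "tau": joint torques, N m; "position": TCP position; "eef_rot": TCP orientation; "wrist_force": force on the tool from outside, world axes, zero at the start; "torque": the same for the moment, N m; "finger_gap": finger opening in m; "finger_force": force on a finger pad.
Only numpy, scipy, OpenCV 4.12 (cv2) and the standard library are available. Lean on these libraries where they do the work, as an engineer would, in place of code of your own. Each camera call takes 0.05 s, during which the arm holds its last target. There are 200 camera calls.

TASK

The aluminium tube block sits sunk in the well of the dry-block heater, with no room for fingers around it. Press down on its end above the sloping relief so that its other end tips up, take it by that raised end and lift it out, then lower it gently onto the middle of the balance's pan, letting go only once it rests on the pan, so that it lies flat with the holes up. Do not knock over or shift the beaker, the bottle or the jar.

Things in the scene. Friction and masses are not known exactly. Their poses are not given: they have to be found in the camera images.
- block_mid (a point): Centre (half-way up) of the loose aluminium tube block: a bar 120 (x) x 50 (y) x 26 (z) mm, 0.2 to 0.4 kg, its top flat with eight dark round holes (marks 0.5 mm high, fit to press on). x along its length, z up through the holes. It starts flat in the well, axes along the heater's, 1.5 mm clear at both sides and at the -x end, its top 2 mm below the rim.
- heater: Fixed dry-block heater: white box with a blue control panel on its -x face; x -108 to +115 mm, y -72 to +72 mm, flat top (rim) at z = 95 mm. Origin: on its underside below the middle of the block as it lies in the well; z up. All positions in the entries on ledge_edge, press_spot and raised_spot are in its frame.
- ledge_edge (a point): Edge of the well's floor, at heater x = +2.5, y = 0, z = 67 mm; axes as heater. The block lies on a flat ledge from x = -61.5 to this edge (its middle 2.5 mm short of it); beyond, the floor slopes down at 20 degrees and the block's +x end hangs free. The well is 53 mm wide (y). Its +x end wall flares outward: the gap there is about 15 mm at the rim.
- press_spot (a point): Spot to press, on the block's top 10 mm from its +x end: heater x = 50, y = 0, z = 93 mm. Axes as heater; fixed to the heater. A few newtons for 8 to 11 mm of travel rock the block about the ledge's edge; this spot swings outward (+x) as it sinks, so a fingertip must slide or follow. Past 11 degrees the block goes over, lies on the 20 degree slope and stays so when let go, its -x end up.
- raised_spot (a point): Where to pinch the tipped block: heater x = -32, y = 0, z = 98 mm (fingertips 3 mm above the rim); axes as heater. Once tipped, the block's top rises from rim level at about x = 2 to 17 mm above the rim at x = -46; its end face then drops to the rim's height at x = -53. Pinch its sides along y, 50 mm across. Turning it back 20 degrees about y levels it.
- pan (a point): Centre of the top face of the balance's square steel pan, 140 x 140 mm, 68 mm above the table, free all round; axes are the balance's, z up. The balance is fixed: a white box 230 (x) x 180 mm, 52 mm high, its centre 35 mm from this point along -x, display at its -x end.
- beaker: Loose glass beaker, 72 mm across, 90 mm high; origin at the centre of its underside. Leave alone.
- amber_bottle: Loose amber bottle, 60 mm across, 130 mm high; origin at the centre of its underside. Leave alone.
- jar: Loose white jar with a blue cap, 56 mm across, 75 mm high; origin at the centre of its underside. Leave alone.
- balance: The balance (see pan); origin at the centre of its underside.
Things that resemble listed ones, but are neither listed nor needed, are in the scene too. Of the things that look like the part that bears block_mid, the middle-sized one is meant.

How it is judged:
On the way, in this order (a step that is already met when the one before it is completed fails the run):
1. the block is tipped up in the well, by 14 degrees or more (angle between block_mid's own z axis and vertical above 0.25 rad and z of block_mid in the frame of heater between 0.065 and 0.09 m), for 0.2 s.
2. the block is lifted clear of the heater (contact force between block and heater below 0.05 N and z of block_mid in the frame of heater above 0.12 m), for 0.1 s.
3. the block is set on the pan while the fingers still hold it (not dropped) (contact force between block and balance above 0.3 N and contact force between the fingers and block above 0.5 N and z of block_mid in the frame of pan below 0.04 m), for 0.1 s.
At the end, for the whole second after the job is handed in: The block lies flat on the balance's pan, holes up (within 0.06 rad), its centre within 30 mm of the pan's centre, released and at rest (horizontal distance between block_mid and pan below 0.03 m and z of block_mid in the frame of pan between 0.009 and 0.017 m and angle between block_mid's own z axis and vertical below 0.06 rad and linear speed of block below 0.02 m/s); the robot touches nothing.
It fails at once if the block is banged onto the balance or pressed against it with more than 100 N (contact force between block and balance above 100 N).
It fails at once if the beaker, bottle or jar is shifted by more than 30 mm or tipped (distance of any of beaker, amber_bottle, jar from where it was at the start of the episode above 0.03 m or angle between any of beaker, amber_bottle, jar's own z axis and vertical above 0.3 rad).
It also fails if it takes over 54 s, if anything falls off the work surface, if the arm or the gripper's body presses on something with over 40 N, if the wrist force passes 120 N, or if a joint passes its speed limit or range.

## Working session

There is one attempt and no reset: what is moved stays moved. The work goes in short steps, Python scripts to look and compute and a tool call to move; the robot and the scene stay as the last step left them, time stands still between calls to the robot, and variables do not carry over. Pictures are saved under pics/ and viewed, at most 13 in all, crops included, and the job is handed in when it is done.

Besides the shell and the picture viewer there is one more tool, called as name([rows], argument=value, ...), one row to a line, values as JSON. step_arm: Moves the arm, as the interface text tells. Shift numbers are shares of 0.15 m and turn numbers shares of 30 degrees, none past 1 either way. Its arguments: {"type":"object","properties":{"series":{"type":"array","items":{"type":"array","items":{"type":"array","items":{"type":"number","minimum":-1,"maximum":1}}}},"grip_force":{"type":"number"}},"required":["series"]}

```bash
mkdir -p pics
python3 - <<'E'
from rig import sense,camera
import cv2,numpy as np,pickle
np.set_printoptions(precision=4,suppress=True)
s=sense();print(s)
d={}
for n in("top","side"):
    c=camera(n);d[n]=c;print(n,c.keys(),c["K"],c["extrinsics"]);cv2.imwrite(f"pics/{n}0.png",c["color"][...,::-1])
pickle.dump(d,open("cam0.pkl","wb"))
E
```

```text
{'time_s': 0.0, 'qpos': array([-1.3079,  0.3203,  1.5657,  0.    ,  1.2574, -0.02  ]), 'joint_velocities': array([ 0.0003,  0.0009, -0.0014,  0.0003, -0.0006,  0.0001]), 'tau': array([ -0.0005, -41.2461, -23.1969,   0.0726,   0.0454,  -0.0001]), 'position': array([ 0.1604, -0.5517,  0.2351]), 'eef_rot': array([-3.1085, -0.4426,  0.0003]), 'wrist_force': array([-0.1556,  0.062 , -0.5799]), 'torque': array([-0.0006, -0.0061, -0.006 ]), 'finger_force': 0.0, 'finger_gap': 0.09095757129735342}
top dict_keys(['color', 'K', 'extrinsics']) [[448.9547   0.     321.3754]
 [  0.     448.9547 236.4101]
 [  0.       0.       1.    ]] [[-0.0083 -0.9999 -0.0108 -0.0736]
 [ 0.9834 -0.0101  0.1811 -0.6071]
 [-0.1812 -0.0091  0.9834 -0.9946]
 [ 0.      0.      0.      1.    ]]
side dict_keys(['color', 'K', 'extrinsics']) [[555.3817   0.     309.0072]
 [  0.     555.3817 234.628 ]
 [  0.       0.       1.    ]] [[-0.7115 -0.7027  0.0045  0.3543]
 [ 0.3807 -0.3801  0.843  -0.3313]
 [-0.5906  0.6015  0.5379 -0.8634]
 [ 0.      0.      0.      1.    ]]
```

View pics/top0.png

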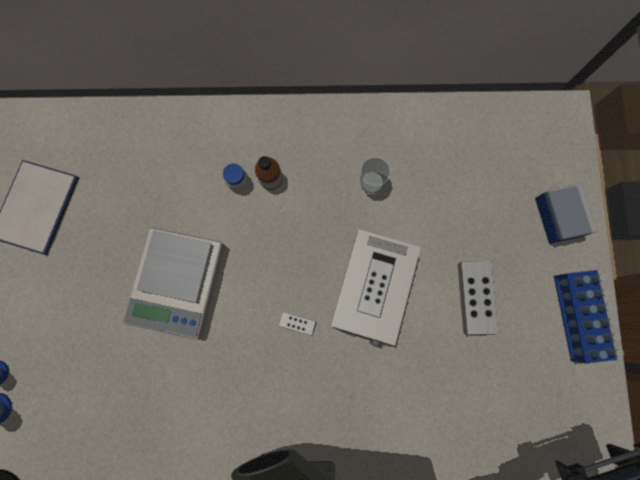

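View pics/side0.png

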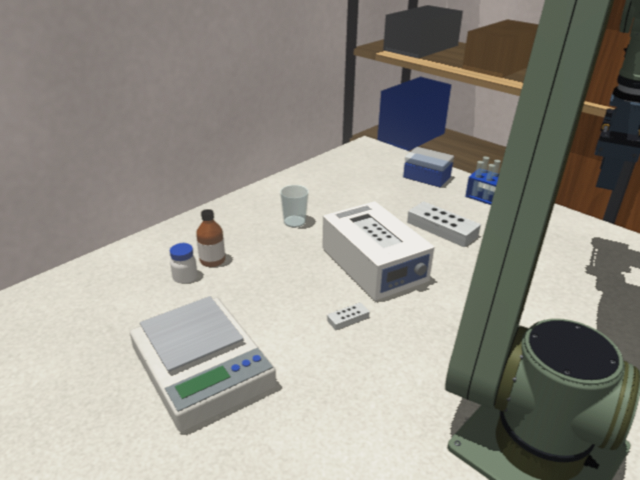

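Candidates for the block in the top view are the bar in the heater at (377,283), a small bar on the table at (297,323) and a large bar at (478,298). The middle-sized one is in the heater, with the dark gap at its +x end near (383,257). Next is a close crop to check this.

Run:
```python
import cv2,numpy as np,pickle
d=pickle.load(open("cam0.pkl","rb"))
im=d["top"]["color"][...,::-1]
a=cv2.resize(im[225:350,325:425],None,fx=4,fy=4,interpolation=cv2.INTER_CUBIC)
b=cv2.resize(im[220:345,120:220],None,fx=4,fy=4,interpolation=cv2.INTER_CUBIC)
cv2.imwrite("pics/crop0.png",cv2.convertScaleAbs(np.hstack([a,b]),alpha=1.3))
```

```text
(no output)
```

View pics/crop0.png

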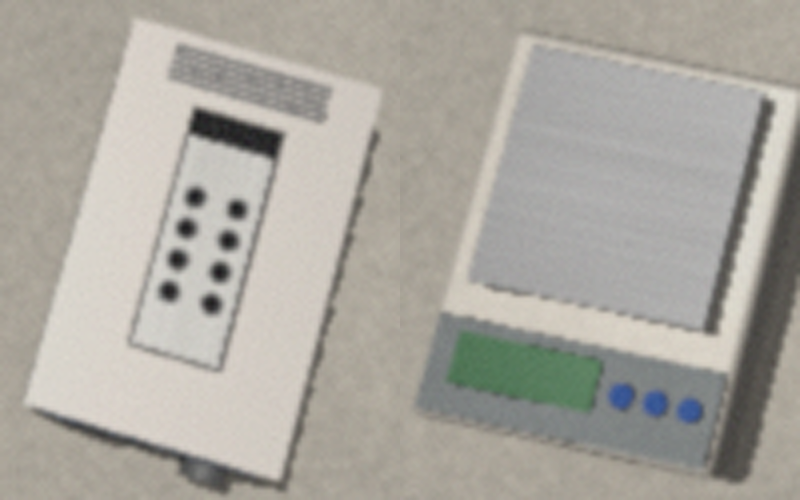

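```bash
cat > h.py <<'E'
import cv2,numpy as np
from scipy.optimize import least_squares
np.set_printoptions(precision=4,suppress=True)
def proj(c,P):
    P=np.atleast_2d(P);E=c["extrinsics"];q=P@E[:3,:3].T+E[:3,3]
    q=q*[1,-1,-1];u=q@c["K"].T;return u[:,:2]/u[:,2:]
def w(p,L):
    L=np.asarray(L,float);c,s=np.cos(p[2]),np.sin(p[2])
    return np.c_[p[0]+c*L[:,0]-s*L[:,1],p[1]+s*L[:,0]+c*L[:,1],L[:,2]]
def fit(c,L,px,p0):
    r=least_squares(lambda p:(proj(c,w(p,L))-px).ravel(),p0,loss="soft_l1");return r.x,(proj(c,w(r.x,L))-px)
E
python3 - <<'E'
from h import *
import pickle
d=pickle.load(open("cam0.pkl","rb"));c=d["top"]
f=lambda a,o:(np.array(a)+.5)/4-.5+o
hp=f([(133,18),(382,88),(283,482),(27,403),(130,344),(221,370)],(325,225))
hl=[(.115,.072,.095),(.115,-.072,.095),(-.108,-.072,.095),(-.108,.072,.095),(-.0615,.0265,.095),(-.0615,-.0265,.095)]
p,r=fit(c,hl,hp,[.5,0,-.2]);print("heater",p,r.ravel())
pp=f([(133,42),(365,95),(312,332),(70,282)],(120,220))
pl=[(.07,.07,.068),(.07,-.07,.068),(-.07,-.07,.068),(-.07,.07,.068)]
q,r=fit(c,pl,pp,[.5,.3,-.2]);print("pan",q,r.ravel())
np.save("poses.npy",[p,q])
im=d["side"]["color"][...,::-1].copy()
for P,L in((p,hl[:4]),(p,hl[4:]),(q,pl)):
    cv2.polylines(im,[np.round(proj(d["side"],w(P,L))*16).astype(int)],True,(0,0,255),1,cv2.LINE_AA,4)
cv2.imwrite("pics/chk.png",cv2.resize(im[180:440,120:450],None,fx=2.3,fy=2.3))
for n,l in(("press",(.05,0,.093)),("raised",(-.032,0,.098))):print(n,w(p,[l]))
from rig import sense
from scipy.spatial.transform import Rotation as R
s=sense();print(R.from_rotvec(s["eef_rot"]).as_matrix(),s["position"])
E
```

```text
heater [ 0.4848 -0.1984 -0.2904] [ 0.1909 -0.3309  0.1937 -0.3618 -0.0441 -0.3557 -0.5119  0.3579 -0.3183
  0.1432  0.4843  0.5235]
pan [ 0.5382  0.2572 -0.2051] [ 0.255   0.7925  0.6711 -0.9467 -0.889  -0.1303 -0.121   0.2032]
press [[ 0.5327 -0.2128  0.093 ]]
raised [[ 0.4542 -0.1893  0.098 ]]
[[ 0.9603  0.279  -0.0004]
 [ 0.279  -0.9603  0.0015]
 [ 0.     -0.0015 -1.    ]] [ 0.1603 -0.5518  0.2352]
```

View pics/chk.png

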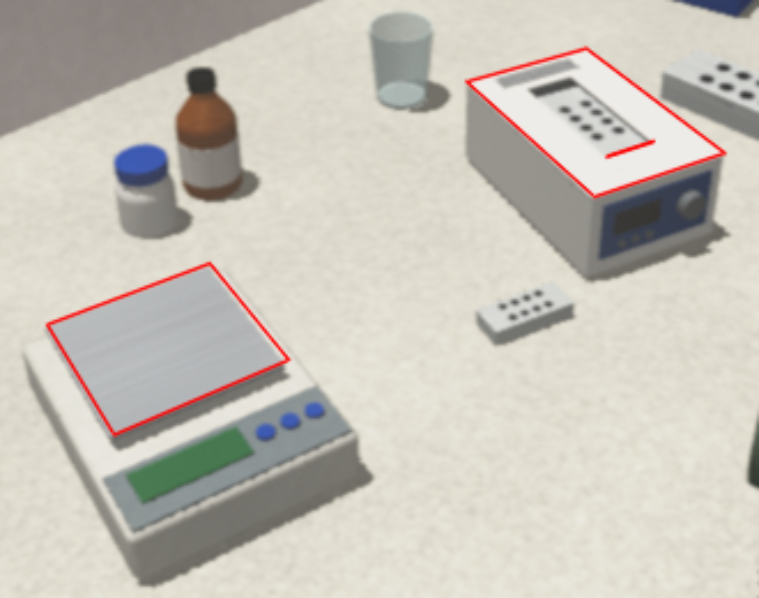

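The fit agrees in both views: residuals are under 1 px and the overlay lies on the edges. The heater origin is (0.485,-0.198) with yaw -16.6°, and the pan centre is (0.538,0.257) with yaw -11.8°. First move is towards the press spot, closing the fingers on the way.

step_arm([
  [[0.3,-0.15,0,0.25,-1],[0.6,-0.3,0,0.5,-1],[1,-0.5,0,0.75,-1],[1,-0.5,0,1,-1],[1,-0.5,0,1,-1]],
], grip_force=20)

```text
time_s: 0.6
position: [0.2851, -0.4364, 0.2358]
eef_rot: [-3.119, 0.372, 0.0]
wrist_force: [-0.2, -0.9, 0.4]
finger_gap: 0.0542
finger_force: 0.0
```

```bash
cat > go.py <<'E'
import sys
from h import *
from rig import sense
from scipy.spatial.transform import Rotation as R
def rel(frame,l):  # frame 0 heater, 1 pan; l = TCP target in frame xy, world z
    P=np.load("poses.npy")[frame];s=sense();M=R.from_rotvec(s["eef_rot"]).as_matrix()
    t=w(P,[l])[0];yaw=np.arctan2(M[1,0],M[0,0])
    c,sn=np.cos(P[2]),np.sin(P[2]);d=s["position"]-[P[0],P[1],0]
    print("t",s["time_s"],"in frame",np.array([c*d[0]+sn*d[1],-sn*d[0]+c*d[1],d[2]]),"shares",M.T@(t-s["position"])/.15,"turn",(np.degrees(yaw-P[2])+180)%360/30-6,"q",s["qpos"],"F",s["wrist_force"],"gap",s["finger_gap"],s["finger_force"])
rel(int(sys.argv[1]),[float(v) for v in sys.argv[2:5]])
E
python3 go.py 0 .048 0 .15
```

```text
t 0.6 in frame [-0.1233 -0.2852  0.2358] shares [ 1.2407 -1.8376  0.5732] turn 0.10091094179390137 q [-1.0145  0.2355  1.6844  0.0005  1.2224  0.7937] F [-0.2269 -0.893   0.3784] gap 0.05416922331669041 0.0
```

step_arm([
  [[0.3,-0.3,0,0.1,-1],[0.6,-0.6,0,0.1,-1],[0.8,-0.9,0,0.1,-1],[0.8,-1,0,0.1,-1],[0.8,-1,0,0.1,-1]],
])

```text
time_s: 1.1
position: [0.4382, -0.3187, 0.2354]
eef_rot: [-3.108, 0.448, -0.0]
wrist_force: [0.2, 0.0, -0.6]
finger_gap: 0.0139
finger_force: 0.0
```

step_arm([
  [[0.2,-0.3,0,0,-1],[0.4,-0.6,0.1,0,-1],[0.44,-0.84,0.3,0,-1],[0.44,-0.84,0.5,0,-1],[0.44,-0.84,0.57,0,-1],[0.44,-0.84,0.57,0,-1]],
])

```text
time_s: 1.7
position: [0.5339, -0.2207, 0.1488]
eef_rot: [-3.108, 0.459, 0.007]
wrist_force: [-0.1, -0.4, 0.6]
finger_gap: 0.0003
finger_force: 0.0
```

```bash
python3 go.py 0 .048 0 .118
```

```text
t 1.7 in frame [ 0.0534 -0.0073  0.1488] shares [-0.0353 -0.0484  0.2052] turn -0.005350554120618689 q [-0.4114  0.3931  1.6849 -0.001   1.0679  1.453 ] F [-0.0617 -0.351   0.6152] gap 0.00028371811325849115 0.0
```

step_arm([
  [[-0.03,-0.04,0.1,0,-1],[-0.03,-0.04,0.15,0,-1],[-0.03,-0.04,0.17,0,-1],[-0.03,-0.04,0.17,0,-1],[-0.03,-0.04,0.17,0,-1]],
])

```text
time_s: 2.2
position: [0.5333, -0.2134, 0.1259]
eef_rot: [3.107, -0.46, 0.003]
wrist_force: [-0.4, 1.6, 0.4]
finger_gap: 0.0007
finger_force: 0.0
```

```bash
python3 go.py 0 .048 0 .108
python3 - <<'E'
from rig import camera
from h import *
o=[]
for n in("top","side"):
    c=camera(n);im=c["color"][...,::-1]
    P=np.load("poses.npy")[0];x,y=proj(c,w(P,[(.02,0,.1)]))[0].astype(int)
    o.append(cv2.resize(im[y-65:y+65,x-65:x+65],None,fx=3,fy=3))
cv2.imwrite("pics/press.png",np.hstack(o))
E
```

```text
t 2.2 in frame [ 0.0508 -0.0005  0.1259] shares [-0.0187 -0.0032  0.119 ] turn -0.006342921624075792 q [-0.4006  0.4078  1.7265 -0.0002  1.0055  1.464 ] F [-0.3573  1.5679  0.3708] gap 0.0006954697727482275 0.0
```

View pics/press.png

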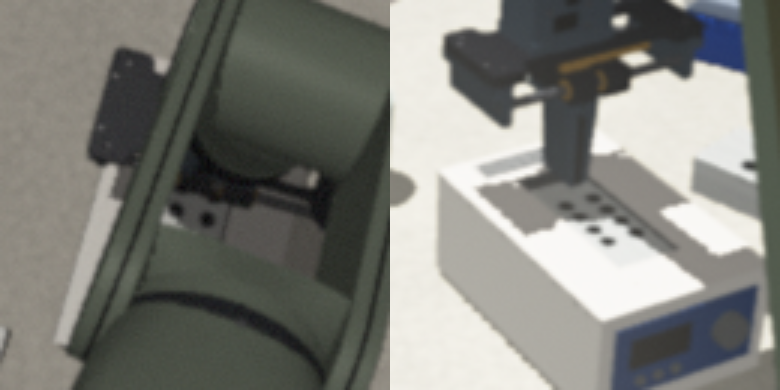

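The side view shows the closed fingertips, at about (570,185) in the crop, over the block's +x end between the holes and the dark gap. Pressing slowly.

step_arm([
  [[-0.01,0,0.03,0,-1],[-0.01,0,0.05,0,-1],[-0.01,0,0.065,0,-1],[-0.01,0,0.08,0,-1],[-0.01,0,0.09,0,-1],[-0.01,0,0.1,0,-1],[-0.01,0,0.1,0,-1]],
])

```text
time_s: 3.0
position: [0.5313, -0.2121, 0.1097]
eef_rot: [-3.108, 0.459, 0.001]
wrist_force: [0.0, 0.1, 0.1]
finger_gap: 0.0002
finger_force: 0.0
```

step_arm([
  [[0,0,0.01,0,-1],[0,0,0.02,0,-1],[0,0,0.03,0,-1],[0,0,0.035,0,-1],[0,0,0.035,0,-1]],
])

```text
time_s: 3.5
position: [0.5315, -0.2123, 0.1057]
eef_rot: [3.108, -0.459, 0.001]
wrist_force: [-2.5, 0.7, 6.8]
finger_gap: 0.0001
finger_force: 2.7
```

```bash
python3 go.py 0 .048 0 .104
python3 - <<'E'
from rig import camera
from h import *
c=camera("side");im=c["color"][...,::-1]
P=np.load("poses.npy")[0];x,y=proj(c,w(P,[(.02,0,.1)]))[0].astype(int)
cv2.imwrite("pics/press2.png",cv2.resize(im[y-55:y+65,x-65:x+65],None,fx=4,fy=4))
E
```

```text
t 3.5 in frame [0.0487 0.0001 0.1057] shares [-0.0044  0.0008  0.0114] turn -0.005348043844327854 q [-0.4     0.4265  1.7548 -0.0002  0.9598  1.4641] F [-2.5443  0.6504  6.8418] gap 0.00012353549629231728 2.6651693767053075
```

View pics/press2.png

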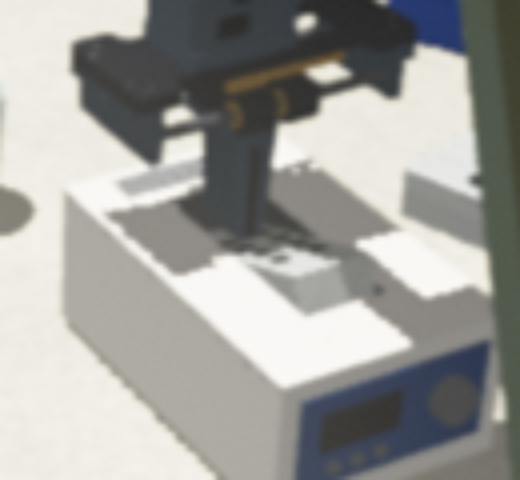

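The -x end has clearly tipped up, with its end face at (320,285) in the crop. I'll press 2 mm more, then rise and open.

step_arm([
  [[0,0,0.01,0,-1],[0,0,0.015,0,-1],[0,0,0.015,0,-1],[0,0,-0.1,0,-1],[0,0,-0.25,0,-1],[0,0,-0.45,0,1],[-0.2,0,-0.5,0,1],[-0.4,0,-0.5,0,1],[-0.54,0,-0.5,0,1],[-0.54,0,-0.5,0,1],[-0.54,0,-0.5,0,1],[-0.54,0,-0.5,0,1],[-0.54,0,-0.5,0,1]],
])

```text
time_s: 4.85
position: [0.4549, -0.1892, 0.1795]
eef_rot: [3.108, -0.459, 0.001]
wrist_force: [-1.2, -0.4, -0.8]
finger_gap: 0.0614
finger_force: 0.0
```

```bash
python3 go.py 0 -.032 0 .12
python3 - <<'E'
from rig import camera
from h import *
c=camera("side");im=c["color"][...,::-1]
P=np.load("poses.npy")[0];x,y=proj(c,w(P,[(.02,0,.1)]))[0].astype(int)
cv2.imwrite("pics/tip.png",cv2.resize(im[y-65:y+55,x-65:x+65],None,fx=4,fy=4))
E
```

```text
t 4.85 in frame [-0.0313  0.0003  0.1795] shares [-0.0047  0.0021  0.397 ] turn -0.005194365423190739 q [-0.4174  0.2366  1.8352 -0.0001  1.0693  1.4465] F [-1.2325 -0.4287 -0.7797] gap 0.061384031412910905 0.0
```

View pics/tip.png

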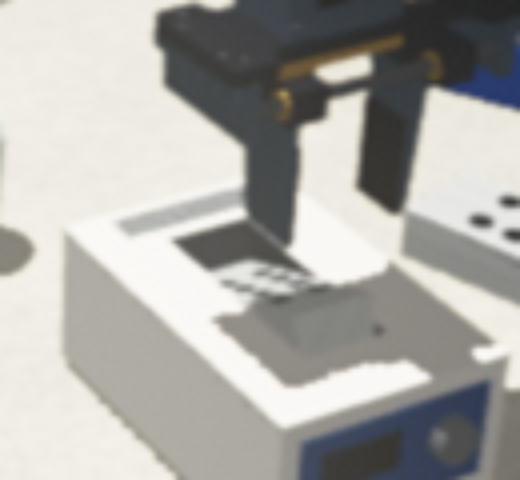

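The block stays tipped with its raised end between the open fingers, the end face being at (330,315). Now descend and pinch.

step_arm([
  [[0,0,0,0,1],[0,0,0,0,1],[0,0,0,0,1],[0,0,0,0,1],[0,0,0.1,0,1],[0,0,0.2,0,1],[0,0,0.3,0,1],[0,0,0.36,0,1],[0,0,0.395,0,1],[0,0,0.395,0,1],[0,0,0.395,0,1]],
])

```text
time_s: 6.0
position: [0.4543, -0.189, 0.1209]
eef_rot: [3.108, -0.459, 0.002]
wrist_force: [1.0, -0.4, 0.3]
finger_gap: 0.0913
finger_force: 0.0
```

step_arm([
  [[0,0,0,0,-1],[0,0,0,0,-1],[0,0,0,0,-1],[0,0,0,0,-1],[0,0,0,0,-1],[0,0,0,0,-1],[0,0,0,0,-1],[0,0,0,0,-1],[0,0,0,0,-1],[0,0,0,0,-1]],
], grip_force=45)

```text
time_s: 7.0
position: [0.4539, -0.1886, 0.1205]
eef_rot: [-3.108, 0.459, -0.0]
wrist_force: [-0.3, 2.3, 0.7]
finger_gap: 0.0493
finger_force: 44.9
```

step_arm([
  [[0,0,-0.03,0,-1],[0,0,-0.08,0,-1],[0,0,-0.15,0,-1],[0,0,-0.22,0,-1],[0,0,-0.3,0,-1],[0,0,-0.4,0,-1],[0,0,-0.5,0,-1],[0,0,-0.6,0,-1],[0,0,-0.7,0,-1],[0,0,-0.8,0,-1],[0,0,-0.9,0,-1],[0,0,-0.9,0,-1],[0,0,-0.9,0,-1]],
])

```text
time_s: 8.3
position: [0.4537, -0.1888, 0.2558]
eef_rot: [3.108, -0.459, 0.001]
wrist_force: [0.1, 0.2, -3.8]
finger_gap: 0.0495
finger_force: 44.9
```

```bash
python3 go.py 1 -.034 0 .2
python3 - <<'E'
from rig import camera
from h import *
o=[]
c=camera("side");im=c["color"][...,::-1]
P=np.load("poses.npy")[0];x,y=proj(c,w(P,[(.0,0,.23)]))[0].astype(int)
cv2.imwrite("pics/lift.png",cv2.resize(im[max(y-65,0):y+65,x-65:x+65],None,fx=4,fy=4))
E
```

```text
t 8.3 in frame [ 0.0081 -0.4538  0.2558] shares [-0.5461 -2.9891  0.3705] turn -0.16824191162976376 q [-0.4176  0.1743  1.7129 -0.0002  1.2537  1.4465] F [ 0.0706  0.1593 -3.7959] gap 0.049517347526201134 44.93896722793579
```

View pics/lift.png

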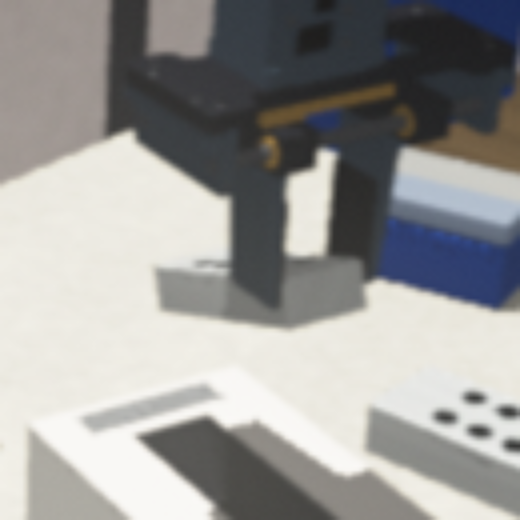

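The block is lifted and firmly held, still tilted with its low end towards +x at about (160,290). Carry it to the pan.

step_arm([
  [[0,-0.08,0,0,-1],[0,-0.22,0,0,-1],[0,-0.4,0,0,-1],[-0.1,-0.6,0,0,-1],[-0.2,-0.8,0,0,-1],[-0.2,-1,0,0,-1]],
])

```text
time_s: 8.95
position: [0.4665, -0.0343, 0.2547]
eef_rot: [-3.108, 0.459, 0.005]
wrist_force: [-0.4, 0.2, -3.5]
finger_gap: 0.0496
finger_force: 44.9
```

step_arm([
  [[0,-0.2,0,0,-1],[-0.1,-0.4,0,0,-1],[-0.2,-0.6,0,0,-1],[-0.2,-0.8,0,0,-1],[-0.2,-1,0,0,-1]],
])

```text
time_s: 9.45
position: [0.4824, 0.1179, 0.2548]
eef_rot: [3.108, -0.458, -0.002]
wrist_force: [0.3, -0.7, -2.6]
finger_gap: 0.0494
finger_force: 44.9
```

step_arm([
  [[-0.05,-0.2,0,-0.03,-1],[-0.1,-0.4,0,-0.07,-1],[-0.15,-0.6,0,-0.1,-1],[-0.2,-0.78,0,-0.14,-1],[-0.2,-0.92,0,-0.17,-1],[-0.2,-0.98,0,-0.17,-1],[-0.2,-0.98,0,-0.17,-1],[-0.2,-0.98,0,-0.17,-1]],
])

```text
time_s: 10.25
position: [0.4964, 0.2645, 0.2549]
eef_rot: [3.124, -0.32, -0.002]
wrist_force: [0.3, 0.3, -3.3]
finger_gap: 0.0493
finger_force: 44.9
```

```bash
python3 go.py 1 -.042 0 .15
python3 - <<'E'
from rig import camera
from h import *
c=camera("side");im=c["color"][...,::-1]
P=np.load("poses.npy")[1];x,y=proj(c,w(P,[(.0,0,.16)]))[0].astype(int);print(x,y)
y0,x0=max(y-100,0),max(x-100,0)
cv2.imwrite("pics/carry.png",cv2.resize(im[y0:y0+200,x0:x0+200],None,fx=3,fy=3))
E
```

```text
t 10.25 in frame [-0.0424 -0.0013  0.2549] shares [ 0.0035 -0.0099  0.6991] turn 0.001191785700865644 q [ 0.4694  0.2896  1.5599 -0.0006  1.294   2.2449] F [ 0.2645  0.3436 -3.2731] gap 0.04933557884838752 44.93889033794403
185 287
```

View pics/carry.png

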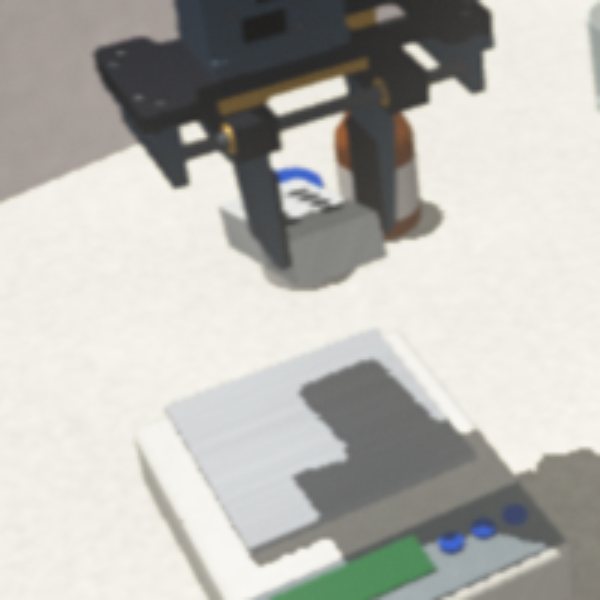

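The block hangs tilted over the pan, in line with it. Lowering to just above contact.

step_arm([
  [[0,-0.01,0.1,0,-1],[0,-0.01,0.25,0,-1],[0,-0.01,0.4,0,-1],[0,-0.01,0.52,0,-1],[0,-0.01,0.62,0,-1],[0,-0.01,0.68,0,-1],[0,-0.01,0.7,0,-1],[0,-0.01,0.7,0,-1]],
])

```text
time_s: 11.1
position: [0.4974, 0.2662, 0.1506]
eef_rot: [3.125, -0.321, 0.0]
wrist_force: [-0.1, -0.6, -2.9]
finger_gap: 0.0493
finger_force: 44.9
```

step_arm([
  [[0,0,0.015,0,-1],[0,0,0.03,0,-1],[0,0,0.045,0,-1],[0,0,0.06,0,-1],[0,0,0.06,0,-1]],
])

```text
time_s: 11.6
position: [0.4973, 0.2667, 0.1414]
eef_rot: [-3.125, 0.32, -0.0]
wrist_force: [-0.3, 1.0, -2.0]
finger_gap: 0.0496
finger_force: 44.9
```

Contact is expected at about 0.141, so I'll continue in small steps with a lighter grip so the block can pivot.

step_arm([
  [[0,0,0.01,0,-1],[0,0,0.02,0,-1],[0,0,0.03,0,-1],[0,0,0.03,0,-1]],
], grip_force=25)

```text
time_s: 12.0
position: [0.497, 0.2672, 0.1374]
eef_rot: [-3.124, 0.32, -0.0]
wrist_force: [-4.2, 2.7, 3.7]
finger_gap: 0.0496
finger_force: 25.0
```

step_arm([
  [[0,0,0.01,0,-1],[0,0,0.02,0,-1],[0,0,0.03,0,-1],[0,0,0.03,0,-1]],
])

```text
time_s: 12.4
position: [0.497, 0.2669, 0.1326]
eef_rot: [-3.125, 0.32, 0.0]
wrist_force: [-4.1, 2.6, 3.4]
finger_gap: 0.0499
finger_force: 25.0
```

Contact is made (about 7 N of load on the pan) and the block is pivoting at steady force. Keep lowering towards flat.

step_arm([
  [[0,0,0.01,0,-1],[0,0,0.02,0,-1],[0,0,0.03,0,-1],[0,0,0.04,0,-1],[0,0,0.05,0,-1],[0,0,0.06,0,-1],[0,0,0.07,0,-1],[0,0,0.08,0,-1],[0,0,0.08,0,-1]],
], grip_force=18)

```text
time_s: 13.3
position: [0.4972, 0.2664, 0.1201]
eef_rot: [3.125, -0.32, -0.0]
wrist_force: [-2.4, -0.0, -0.0]
finger_gap: 0.05
finger_force: 18.0
```

step_arm([
  [[0,0,0.01,0,-1],[0,0,0.02,0,-1],[0,0,0.03,0,-1],[0,0,0.04,0,-1],[0,0,0.05,0,-1],[0,0,0.05,0,-1]],
])

```text
time_s: 13.9
position: [0.4973, 0.2666, 0.1126]
eef_rot: [3.125, -0.32, -0.0]
wrist_force: [-3.3, 0.6, 0.9]
finger_gap: 0.0498
finger_force: 18.0
```

```bash
python3 go.py 1 -.042 0 .106
python3 - <<'E'
from rig import camera
from h import *
c=camera("side");im=c["color"][...,::-1]
P=np.load("poses.npy")[1];x,y=proj(c,w(P,[(.0,0,.1)]))[0].astype(int)
y0,x0=max(y-75,0),max(x-75,0)
cv2.imwrite("pics/low.png",cv2.resize(im[y0:y0+150,x0:x0+150],None,fx=4,fy=4))
E
```

```text
t 13.9 in frame [-0.042   0.0009  0.1126] shares [-0.0001  0.006   0.0442] turn 0.0019241215434808723 q [ 0.4718  0.4082  1.7654 -0.0001  0.9681  2.2468] F [-3.345   0.6435  0.8738] gap 0.04981552138514801 18.00005704164505
```

View pics/low.png

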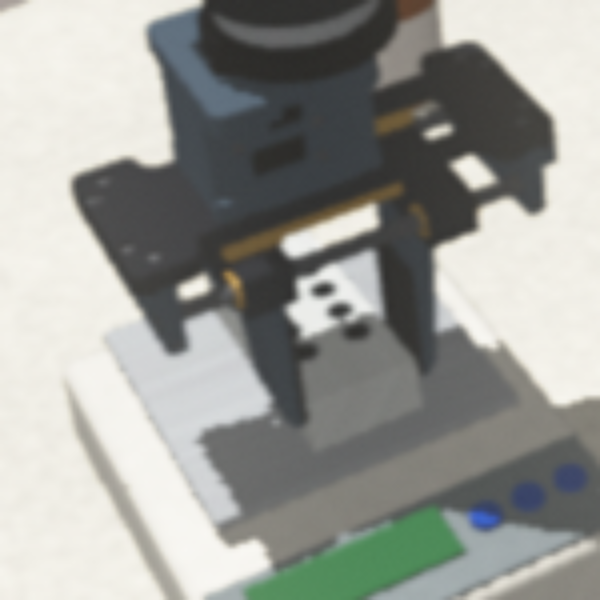

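The block is nearly level, with its near end close to the pan at (310,445). A few more mm, watching the force.

step_arm([
  [[0,0,0.01,0,-1],[0,0,0.02,0,-1],[0,0,0.03,0,-1],[0,0,0.03,0,-1]],
])

```text
time_s: 14.35
position: [0.4972, 0.2666, 0.1082]
eef_rot: [3.125, -0.32, -0.0]
wrist_force: [-2.2, 0.3, 1.0]
finger_gap: 0.0496
finger_force: 18.0
```

step_arm([
  [[0,0,0.01,0,-1],[0,0,0.015,0,-1],[0,0,0.015,0,-1]],
], grip_force=12)

```text
time_s: 14.65
position: [0.4974, 0.2666, 0.1068]
eef_rot: [-3.125, 0.32, -0.001]
wrist_force: [-3.2, 0.4, 4.2]
finger_gap: 0.0499
finger_force: 12.0
```

step_arm([
  [[0,0,0.007,0,-1],[0,0,0.013,0,-1],[0,0,0.013,0,-1]],
], grip_force=6)

```text
time_s: 14.95
position: [0.498, 0.2665, 0.1055]
eef_rot: [-3.125, 0.32, -0.003]
wrist_force: [-1.9, -0.7, 7.2]
finger_gap: 0.0497
finger_force: 6.0
```

```bash
python3 go.py 1 -.042 0 .106
```

```text
t 14.95 in frame [-0.0413  0.0009  0.1055] shares [-0.0049  0.0062 -0.0034] turn 0.0022067958837892476 q [ 0.4715  0.4159  1.7739 -0.0011  0.9499  2.2468] F [-1.8738 -0.722   7.1681] gap 0.04972662440493583 6.0012079775333405
```

The force has risen to about 7 N with the grip slipping, so the block rests flat. Release, then go straight up.

step_arm([
  [[0,0,0,0,-0.1],[0,0,0,0,0.3],[0,0,0,0,1],[0,0,0,0,1],[0,0,0,0,1],[0,0,0,0,1],[0,0,0,0,1],[0,0,0,0,1],[0,0,-0.05,0,1],[0,0,-0.15,0,1],[0,0,-0.3,0,1],[0,0,-0.5,0,1],[0,0,-0.7,0,1],[0,0,-0.9,0,1],[0,0,-0.9,0,1]],
])

```text
time_s: 16.45
position: [0.4994, 0.2677, 0.2445]
eef_rot: [-3.12, 0.32, -0.014]
wrist_force: [-0.3, 0.2, 0.7]
finger_gap: 0.0908
finger_force: 0.0
```

step_arm([
  [[-0.3,0,0,0,1],[-0.6,0,0,0,1],[-0.8,0,0,0,1],[-0.8,0,0,0,1],[-0.8,0,0,0,1]],
])

```text
time_s: 16.95
position: [0.3796, 0.291, 0.2394]
eef_rot: [-3.125, 0.318, -0.001]
wrist_force: [0.5, 0.1, 0.8]
finger_gap: 0.091
finger_force: 0.0
```

Run:
```python
from rig import camera
from h import *
o=[]
for n in("side","top"):
    c=camera(n);im=c["color"][...,::-1].copy()
    P=np.load("poses.npy")[1];x,y=proj(c,w(P,[(.0,0,.08)]))[0].astype(int)
    B=[(a*.06,b*.025,.094) for a,b in((1,1),(1,-1),(-1,-1),(-1,1))]
    y0,x0=max(y-65,0),max(x-65,0);k=3
    q=cv2.resize(im[y0:y0+130,x0:x0+130],None,fx=k,fy=k)
    cv2.polylines(q,[np.int32((proj(c,w(P,B))-[x0,y0]+.5)*k)],True,(0,0,255),1);o.append(q)
cv2.imwrite("pics/end.png",np.hstack(o))
```

```text
(no output)
```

View pics/end.png

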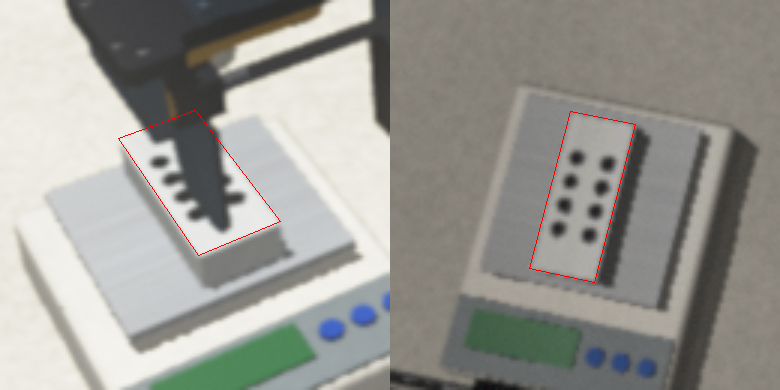

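The block lies flat with holes up, and its outline matches the expected centred, level outline in both views. The gripper is clear, so I'm handing in.

```bash
python3 -c "
from rig import sign_off;print(sign_off())"
```

```text
the job is handed in; nothing more can be done
None
```

The block was tipped, lifted out, lowered onto the middle of the balance's pan and released; the last images show it flat and centred with the holes up, and I handed the job in at about 17 s, though no verdict came back.

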